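Tap a stuck pump end cover loose with a mallet

TASK

The end cover of the small blue pump is unbolted but stuck in its seal: pick up the mallet and loosen it with light taps on the backs of its two ears, left and right in turn a few millimetres at a time so that it never goes badly crooked, until it moves freely but still sits in the pump - do not pull at it with the gripper while it is stuck, nor knock it right out. Then put the mallet back on the blue mat, draw the cover off by its top lug and leave it standing upright on the bench, at least 5 cm clear of the pump's mouth. Do not disturb the screw bin, the bottle or the wrench.

Things in the scene. Friction and masses are not known exactly. Their poses are not given: they have to be found in the camera images.
- pump: Small vacuum pump, fixed: round blue housing of radius 50 mm, axis level, 54 mm above the bench, top at 104 mm, from its mouth 130 mm back; behind it a grey motor with a box on top, 126 mm high, 152 to 208 mm back. Origin on the bench under the centre of the mouth (the plane the cover seats on); x points out of the mouth along the axis, y to the pump's left, z up.
- mouth (a point): Centre of the pump's mouth, on its axis, 54 mm above the bench. The bore is 71 mm wide; in it a rubber seal, 14 to 24 mm deep, grips the left and right flanks of the cover's spigot with 7 to 12 N each.
- cover: Aluminium end cover, about 0.55 kg, standing on the bench on its foot (70 mm wide, 0 to 80 mm ahead of the back face): disc of radius 52 mm, 16 mm thick, axis 54 mm up, with a spigot into the pump, two flat side ears and a top lug. Origin on the bench under the centre of its back face; x points out of the pump, y left, z up. It starts 1.5 to 3 mm out of the mouth and up to 0.02 rad crooked.
- spigot_end (a point): Middle of the spigot's inner end, on the cover's axis, 22 mm behind the back face. Spigot 70 mm wide; the seal lets go of it when the cover is 8 mm out. A tap of 5 to 14 N behind an ear swings the cover about the seal's grip on the far flank: the other ear goes back 0.4 as far. Over 0.07 rad crooked it scores (it wedges at 0.1); over 20 N is too hard. Once loose it slides with 1 to 3 N.
- ear_left (a point): Where to tap on the left ear (+y): on its flat back face, which looks back along the pump, 78 mm left of the axis, 54 mm above the bench. Each ear is 16 mm thick, 32 mm high (38 to 70 mm above the bench) and reaches from the disc to 98 mm from the axis; behind it is free space beside the housing.
- ear_right (a point): The same place on the back face of the right ear (-y), 78 mm right of the axis.
- lug (a point): Centre for grasping the cover's top lug: a flat upright plate 14 mm thick along the cover's x, 40 mm wide along its y, its top 146 mm above the bench; this point is 130 mm above the bench, 8 mm ahead of the back face. The pump's top is 104 mm high just behind it.
- mallet: Short assembly mallet, about 0.3 kg, standing on its head, handle up: black block head 90 mm long along its x, 32 mm wide along y, 34 mm high, with an orange face at each end (45 mm from the middle), and a square wooden handle, 22 x 22 mm, straight up from the head's middle to 142 mm. Origin under the centre of the head, z up the handle.
- mallet_grip (a point): Point on the handle's axis to grasp, 74 mm above the underside of the head and 57 mm above the middle of the head.
- mallet_head (a point): Middle of the mallet's head, 17 mm above its underside.
- mat: Blue plastic mat fixed on the bench, 170 mm along x, 150 mm along y, 4 mm thick; the origin is under its centre. The mallet starts on it.
- screw_bin: Open orange bin with the removed screws, 170 x 130 x 55 mm, loose, on the other side of the pump; leave it alone. Origin under its centre.
- solvent: White bottle with a red cap, radius 30 mm, 130 mm high; leave it alone. Origin under its centre.
- wrench: Steel wrench lying on the bench beyond the pump; leave it alone.
Not all that is in view belongs to the job. Of the things like the mallet, leave any that is purple; of the rest the larger one is meant. Of the things shaped like the mat, the blue one is meant.

How it is judged:
By the outcome, as a careful person would: the job done as asked, in the order asked, and still so for the second after the job is handed in, with the robot touching nothing.
It also fails if it takes over 72 s, if anything falls off the work surface, if the arm or the gripper's body presses on something with over 40 N, if the wrist force passes 120 N, or if a joint passes its speed limit or range.

ROBOT

A 6-joint arm with a two-finger parallel gripper is mounted at the origin on the work surface. World frame = base frame: x ahead of the robot, y to its left, z up, the work surface at z = 0. Lengths are in m, angles in rad, forces in N, time in s.
With the tool pointing down it reaches from about 0.2 to 0.875 m from the base axis. Payload 3.4 kg.
Tool frame: the origin (TCP) lies at the very end of the fingers, on their centre line; the grasp point (between the pads) lies 19 mm behind it; z points along the fingers, y is the line along which they close (so a half turn about z gives the same grasp; the last joint's range is limited). The gripper opens to 94 mm and grips with 3 to 60 N. Pads are 16 mm wide; open, the fingers measure 119 mm over their backs; the gripper's body (75 mm by 177 mm) begins 78 mm behind the grasp point.
Start: joints at [-1.321, 0.276, 1.505, -0, 1.361, -0.121], TCP at [0.208, -0.536, 0.205] pointing down, gripper open.
Joint ranges: [-2.89, 2.89], [-0.75, 2.08], [0.22, 2.7], [-1.18, 4.32], [0.11, 2.71], [-2.7, 2.7]. Speed limits (rad/s): [2.57, 2.57, 3.14, 3.14, 3.14, 3.14].

INTERFACE

Orientations are given as a unit quaternion [w, x, y, z].
In Python, from plant import status, imaging, order gives the robot as it stands.
- The arm moves only by the tool apply_moves, never from a script. Its argument "plan" is one flat list of numbers, 7 for each row, row after row: the shift along the world's x, y, z in mm, then the turn, a rotation vector about the world's x, y, z in units of 8 degrees (1.0 is 8 degrees), then the finger opening in mm, from 0 to 94. A call has 1 to 20 rows; each row shifts and turns the commanded pose from where the row before left it; what a row does not reach is not made up. A row lasts 1/10 s, in which the tool goes at most 50 mm and 8.59 degrees, less where a joint would pass 70% of its speed; a pose out of reach is approached as far as the arm can. A call with a gripper value outside its range is refused whole. The fingers move at their own pace and stop on an object; "force" is the grip in N (left out, the last holds). Time passes only in rows, so rows that do not move let the fingers close. It gives the time, the measured TCP pose, the force, the opening and the grip force at its end, in the units of the state.
- status.observe(): the state, without advancing time (a new reading comes with each control period).
- imaging.get_image(name): name is "scene" or "top" or "wrist"; returns a dict with "pixels" (400x640x3 uint8, red, green, blue), "camera_matrix" (3x3 intrinsics, pixels), "R" (3x3) and "t" (3): a world point X has camera coordinates R X + t. Camera axes: x right, y down, z forward; pixel columns grow to the right and rows downward; lengths in m; the calibration is good to about 2 mm. A picture is of the moment at which its call begins. There is no depth.
- order.hand_in(): hands the job in; it is judged then, once.
The state is a dict: "time_s": time; "q": joint angles; "qd": joint speeds; "effort": joint torques, N m; "eef_pos": TCP position; "ee_rot": TCP orientation; "force": force on the tool from outside, world axes, zero at the start; "wrist_torque": the same for the moment, N m; "gripper_width": finger opening in m; "finger_force": force on a finger pad.
Only numpy, scipy, OpenCV 4.12 (cv2) and the standard library are available. Lean on these libraries where they do the work, as an engineer would, in place of code of your own. Each camera call takes 0.05 s, during which the arm holds its last target. There are 200 camera calls.

## Working session

There is one attempt and no reset: what is moved stays moved. The work goes in short steps, Python scripts to look and compute and a tool call to move; the robot and the scene stay as the last step left them, time stands still between calls to the robot, and variables do not carry over. Pictures are saved under pics/ and viewed, at most 10 in all, crops included, and the job is handed in when it is done.

Besides the shell and the picture viewer there is one more tool, called as a command line: name --argument value ..., lists and objects as JSON in quotes. apply_moves: Moves the arm, as the interface text tells. Its arguments: {"type":"object","properties":{"plan":{"type":"array","items":{"type":"number"}},"force":{"type":"number"}},"required":["plan"]}

```bash
mkdir -p pics; ls; cat > h.py <<'E'
import numpy as np, cv2
from plant import status, imaging, order
def save(cam,fn,crop=None,scale=1):
    d=imaging.get_image(cam); im=d["pixels"][:,:,::-1]
    np.savez(f"{cam}.npz",**d)
    if crop: a,b,c,e=crop; im=im[b:e,a:c]
    if scale!=1: im=cv2.resize(im,None,fx=scale,fy=scale,interpolation=cv2.INTER_CUBIC)
    cv2.imwrite("pics/"+fn,im); return d
def P(d,X):
    X=np.atleast_2d(X); c=X@d["R"].T+d["t"]; p=c@d["camera_matrix"].T; return p[:,:2]/p[:,2:]
def ray(d,uv,z):
    r=d["R"].T@np.linalg.solve(d["camera_matrix"],[uv[0],uv[1],1.]); o=-d["R"].T@d["t"]
    return o+r*(z-o[2])/r[2]
E
python3 - <<'E'
from h import *
a=save("top","top0.png",None,1.25); b=save("scene","scene0.png",None,1.25)
for d in(a,b): print(d["camera_matrix"].tolist(),(-d["R"].T@d["t"]).round(3),d["R"].round(3).tolist())
print(status.observe())
E
```

```text
pics
[[461.11315014128263, 0.0, 316.9852256800609], [0.0, 461.11315014128263, 186.75692061237658], [0.0, 0.0, 1.0]] [0.388 0.13  1.49 ] [[-0.023, -1.0, -0.008], [-0.993, 0.024, -0.115], [0.115, 0.005, -0.993]]
[[415.5691887404566, 0.0, 320.342735708077], [0.0, 415.5691887404566, 195.49672456572551], [0.0, 0.0, 1.0]] [1.01  0.658 1.047] [[-0.732, 0.681, -0.017], [0.555, 0.582, -0.594], [-0.394, -0.444, -0.804]]
{'time_s': 0.1, 'q': array([-1.32100789e+00,  2.76539803e-01,  1.50598306e+00, -8.40362577e-06,
        1.36069562e+00, -1.20994597e-01]), 'qd': array([ 4.15976407e-04, -2.61860735e-03, -3.33404790e-03, -9.20330177e-05,
        1.53384689e-03,  4.26906531e-05]), 'effort': array([ 1.91959247e-03, -4.05456448e+01, -2.37779653e+01,  7.02483742e-02,
        2.99659953e-02, -5.56465227e-05]), 'eef_pos': array([ 0.20821942, -0.53544109,  0.204696  ]), 'ee_rot': array([-8.10964495e-04,  9.82863670e-01,  1.84332161e-01, -5.64131621e-05]), 'force': array([-0.67545907,  0.20203455,  0.5468481 ]), 'wrist_torque': array([0.06026283, 0.01424049, 0.00193535]), 'finger_force': 0.0, 'gripper_width': 0.09412564498348107}
```

View pics/top0.png

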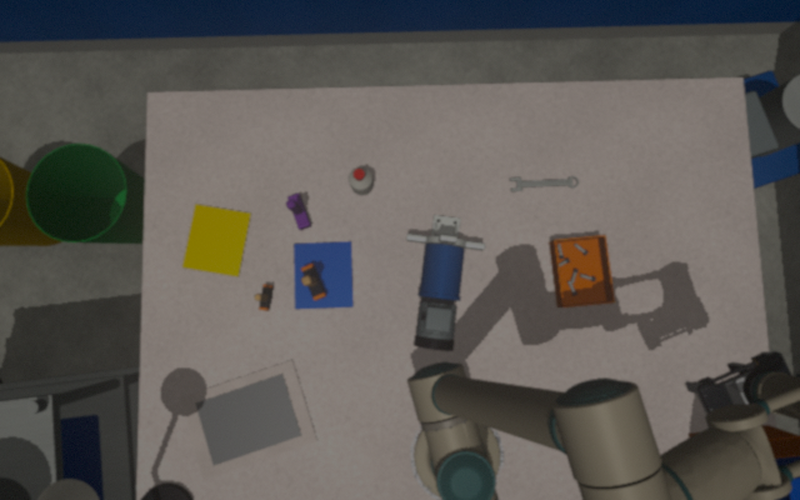

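View pics/scene0.png

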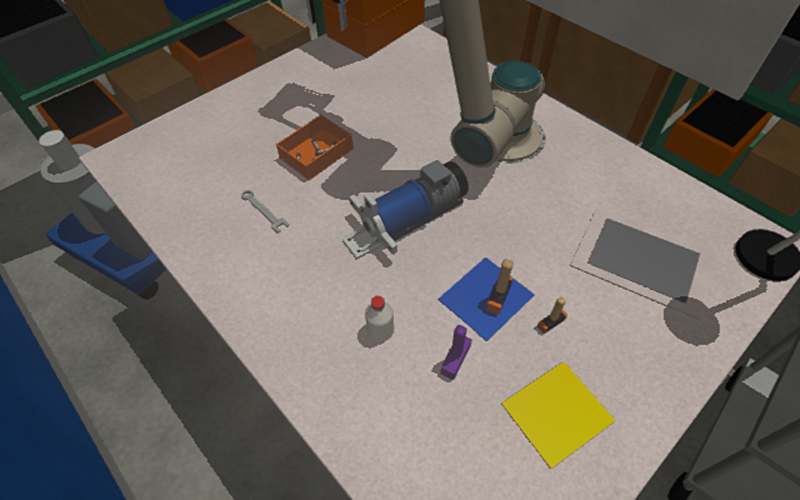

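Mallet-like things in the top view: purple (299,211), which is to be left; small black/orange (265,296); and larger black/orange on the blue mat (314,281), which fits the description. Mats: blue (323,275) is meant, yellow (217,240) is not. The pump with its cover facing away is at (440,265). The next step is to confirm these in crops.

```bash
python3 - <<'E'
from h import *
for cam,c in(("top",(230,155,400,285)),("scene",(265,120,425,255))):
    d=np.load(cam+".npz"); im=d["pixels"][c[1]:c[3],c[0]:c[2],::-1]
    im=cv2.resize(im,None,fx=4.4,fy=4.4,interpolation=cv2.INTER_CUBIC); im=cv2.convertScaleAbs(im,alpha=1.6,beta=10)
    cv2.imwrite(f"pics/{cam}1.png",im)
d=np.load("top.npz"); hsv=cv2.cvtColor(d["pixels"],cv2.COLOR_RGB2HSV)
m=cv2.inRange(hsv,(110,120,40),(125,255,255)); m[:,:230]=0;m[:150]=0;m[260:]=0;m[:,290:]=0
p=np.argwhere(m)[:,::-1]; h=cv2.convexHull(p.astype(np.float32)); r=cv2.minAreaRect(h); print(r)
for q in cv2.boxPoints(r): print(q,ray(d,q,.004).round(4))
print("mat",ray(d,r[0],.004))
E
```

```text
((258.1961975097656, 219.67068481445312), (50.86035919189453, 44.3925666809082), 88.31531524658203)
[235.26189 194.90405] [0.5398 0.4033 0.004 ]
[279.63525 193.59894] [0.5406 0.2593 0.004 ]
[281.1305  244.43732] [0.377  0.2568 0.004 ]
[236.75714 245.74243] [0.3761 0.399  0.004 ]
mat [0.45784767 0.32957253 0.004     ]
```

View pics/top1.png

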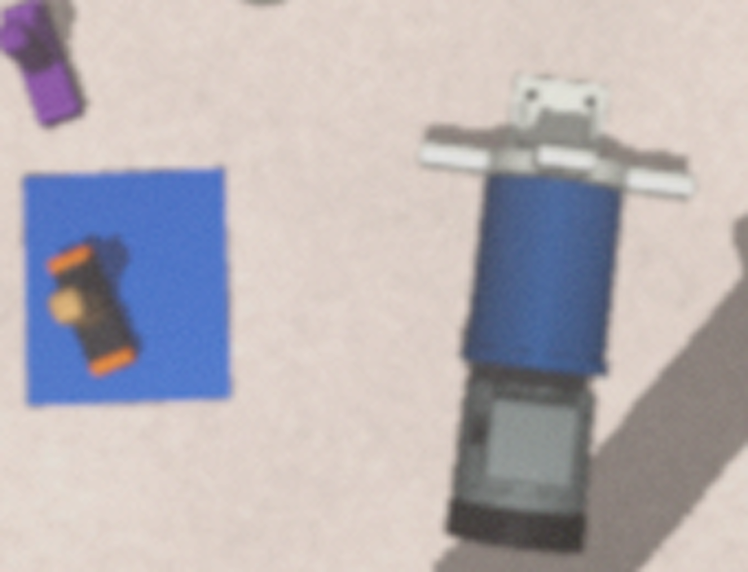

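View pics/scene1.png

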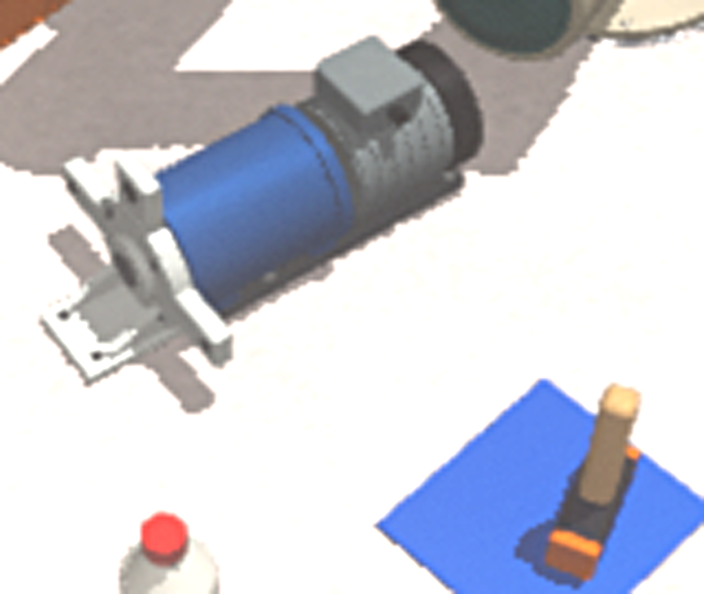

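Confirmed: the larger black mallet with orange faces stands on the blue mat, with its handle top at crop (66,306) and face ends at (70,258) and (112,362). The cover is seated, with its ear tips at about (422,152) and (692,184) and the lug top at (567,158). Now I'll compute coarse poses.

```bash
python3 - <<'E'
from h import *
d=np.load("top.npz"); o=lambda x,y,z:ray(d,((x+.5)/4.4-.5+230,(y+.5)/4.4-.5+155),z)
for n,x,y,z in [("handle top",66,306,.146),("face far",70,256,.038),("face near",112,358,.038),("lugtop mid",567,157,.146),("earL tip",422,150,.070),("earR tip",692,181,.070),("hous back L",466,357,.054),("hous back R",606,373,.054),("foot FL",517,75,.01),("foot FR",607,83,.01)]:
    print(n,o(x,y,z).round(4))
s=np.load("scene.npz"); 
print("proj check scene handle top", P(s,o(66,306,.146)), "seen",((620+.5)/4.4-.5+265,(402+.5)/4.4-.5+120))
print("lug", P(s,o(567,157,.146)),"seen",(140/4.4+265,178/4.4+120))
f=o(70,256,.038)-o(112,358,.038); print(np.degrees(np.arctan2(f[1],f[0])),np.linalg.norm(f))
f=o(422,150,.07)-o(692,181,.07); print(np.degrees(np.arctan2(-f[0],f[1])),np.linalg.norm(f))
E
```

```text
handle top [0.4391 0.3502 0.146 ]
face far [0.4789 0.3648 0.038 ]
face near [0.4054 0.3353 0.038 ]
lugtop mid [0.5302 0.0157 0.146 ]
earL tip [0.5456 0.1111 0.07  ]
earR tip [ 0.5191 -0.0779  0.07  ]
hous back L [0.4001 0.0837 0.054 ]
hous back R [ 0.3866 -0.0144  0.054 ]
foot FL [0.6062 0.0389 0.01  ]
foot FR [ 0.5986 -0.0271  0.01  ]
proj check scene handle top [[405.92723691 210.37075162]] seen (405.52272727272725, 210.97727272727272)
lug [[295.88629238 158.9968582 ]] seen (296.8181818181818, 160.45454545454544)
21.92666374301904 0.07914042451250593
-7.97817844712823 0.19083451717213826
```

apply_moves --plan '[12.2,46.6,5,0,0,0.6,94,12.2,46.6,5,0,0,0.6,94,12.2,46.6,5,0,0,0.6,94,12.2,46.6,5,0,0,0.6,94,12.2,46.6,5,0,0,0.6,94,12.2,46.6,5,0,0,0.6,94,12.2,46.6,5,0,0,0.6,94,12.2,46.6,5,0,0,0.6,94,12.2,46.6,5,0,0,0.6,94,12.2,46.6,5,0,0,0.6,94,12.2,46.6,5,0,0,0.6,94,12.2,46.6,5,0,0,0.6,94,12.2,46.6,5,0,0,0.6,94,12.2,46.6,5,0,0,0.6,94,12.2,46.6,5,0,0,0.6,94,12.2,46.6,5,0,0,0.6,94,12.2,46.6,5,0,0,0.6,94,12.2,46.6,5,0,0,0.6,94,12.2,46.6,5,0,0,0.6,94,0,0,0,0,0,0,94]'

```text
time_s: 2.1
eef_pos: [0.4412, 0.3547, 0.2991]
ee_rot: [-0.001, 0.554, 0.833, 0.001]
force: [0.4, 0.7, -1.0]
gripper_width: 0.0939
finger_force: 0.0
```

```bash
python3 - <<'E'
from h import *
d=save("wrist","w0.png"); s=status.observe(); print({k:np.round(s[k],4) for k in("time_s","q","eef_pos","ee_rot","force")})
t=save("top","top2.png",(160,80,440,290),2.8)
for n,X in (("handle top",(.439,.350,.146)),("far",(.481,.367,.038)),("near",(.397,.333,.038)),("tcp",s["eef_pos"])): print(n,P(d,X).round(1),P(t,X).round(1))
E
```

```text
{'time_s': np.float64(2.15), 'q': array([5.5040e-01, 2.2250e-01, 1.3511e+00, 1.0000e-04, 1.5699e+00,
       1.5550e-01]), 'eef_pos': array([0.4402, 0.3517, 0.2991]), 'ee_rot': array([-4.000e-04,  5.547e-01,  8.321e-01, -8.000e-04]), 'force': array([-0.3789, -0.5158,  0.0822])}
handle top [[319.1 191.2]] [[244.7 224.2]]
far [[353.6 172.5]] [[244.8 212.1]]
near [[286.2 171.7]] [[255.8 238.7]]
tcp [[319.5 251.9]] [[234.3 221.7]]
```

View pics/w0.png

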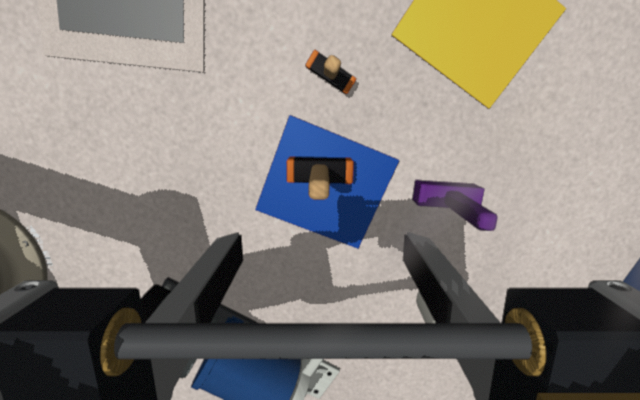

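The head is seen at (287–354, 170) and the handle top at (318,190), matching the prediction within 1 px and aligned with the fingers. Descending to grasp.

apply_moves --plan '[-1,-1.5,-40,0,0,0,94,0,0,-40,0,0,0,94,0,0,-40,0,0,0,80,0,0,-40,0,0,0,60,0,0,-40,0,0,0,50,0,0,-25,0,0,0,40,0,0,-15,0,0,0,30,0,0,0,0,0,0,10,0,0,0,0,0,0,10,0,0,0,0,0,0,10,0,0,0,0,0,0,10]' --force 60

```text
time_s: 3.3
eef_pos: [0.4399, 0.3481, 0.0619]
ee_rot: [0.001, 0.556, 0.831, 0.001]
force: [-0.3, -0.1, 0.6]
gripper_width: 0.0255
finger_force: 0.0
```

apply_moves --plan '[0,0,0,0,0,0,10,0,0,0,0,0,0,10,0,0,30,0,0,0,10,0,0,40,0,0,0,10,0,0,45,0,0,0,10,0,0,45,0,0,0,10,0,0,45,0,0,0,10,6,-44,15,0,0,-0.38,10,6,-44,10,0,0,-0.38,10,6,-44,10,0,0,-0.38,10,6,-44,0,0,0,-0.38,10,6,-44,0,0,0,-0.38,10,6,-44,0,0,0,-0.38,10,6,-44,0,0,0,-0.38,10,6,-44,0,0,0,-0.38,10,6,-44,0,0,0,-0.38,10,6,-44,0,0,0,-0.38,10,0,0,0,0,0,0,10,0,0,0,0,0,0,10]'

```text
time_s: 5.2
eef_pos: [0.4987, -0.0927, 0.2996]
ee_rot: [-0.001, 0.755, 0.656, -0.0]
force: [0.0, 0.7, -2.4]
gripper_width: 0.0222
finger_force: 59.9
```

```bash
cat >> h.py <<'E'
def pose():
    s=status.observe(); q=s["ee_rot"]; a=np.degrees(2*np.arctan2(q[2],q[1])-np.pi/2)
    print("t",s["time_s"],"p",(s["eef_pos"]*1000).round(1),"yaw",a.round(2),q.round(4),"F",s["force"].round(1),"T",s["wrist_torque"].round(2),"w",s["gripper_width"].round(4),s["finger_force"])
    return s
E
python3 - <<'E'
from h import *
pose(); d=save("wrist","w1.png"); np.savez("w1.npz",**d)
E
```

```text
Traceback (most recent call last):
  File "h.py", line 16, in pose
    print("t",s["time_s"],"p",(s["eef_pos"]*1000).round(1),"yaw",a.round(2),q.round(4),"F",s["force"].round(1),"T",s["wrist_torque"].round(2),"w",s["gripper_width"].round(4),s["finger_force"])
                                                                                                                                                  ^^^^^^^^^^^^^^^^^^^^^^^^
AttributeError: 'float' object has no attribute 'round'
```

```bash
sed -i 's/s\["gripper_width"\].round(4)/round(s["gripper_width"],4)/' h.py
python3 - <<'E'
from h import *
pose(); d=save("wrist","w1.png"); np.savez("w1.npz",**d)
E
```

```text
t 5.2 p [498.7 -92.7 299.6] yaw -8.08 [-1.000e-03  7.551e-01  6.556e-01 -2.000e-04] F [ 0.   0.7 -2.4] T [-0.01 -0.1  -0.01] w 0.0222 59.91743981838226
```

View pics/w1.png

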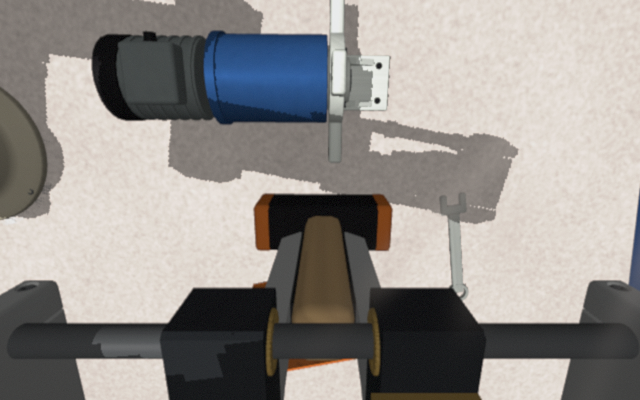

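The picture shows the right ear at columns 329–341 with its tip at row 161, the lug at columns 333–346 and rows 50–93, the housing at rows 35–122, and the mallet firmly held and square at (322,222). Next I'll measure the cover from it.

```bash
python3 - <<'E'
from h import *
d=np.load("w1.npz"); g=d["pixels"].astype(float)
for r in (3,10,18,24,130,140,150,156): print(r,g[r,322:350].mean(1).round(0).astype(int).tolist())
print("col335",g[150:170,335].mean(1).round().astype(int).tolist())
print("lug row70",g[70,325:352].mean(1).round().astype(int).tolist())
b=(g[:,:,2]-g[:,:,0]); print("housing",[(c,[int(x) for x in np.flatnonzero(b[:160,c]>40)[[0,-1]]]) for c in(230,260,290,320)], "mouth edge cols",[(r,int(np.flatnonzero(b[r,:345]>40)[-1])) for r in(45,60,78,95,110)])
E
```

```text
3 [214, 212, 214, 213, 212, 216, 210, 173, 152, 202, 230, 234, 234, 234, 234, 235, 235, 233, 231, 226, 216, 178, 157, 192, 198, 180, 197, 206]
10 [208, 210, 213, 214, 216, 217, 213, 186, 162, 205, 231, 235, 234, 234, 234, 234, 235, 234, 231, 225, 210, 175, 127, 116, 119, 120, 118, 117]
18 [216, 214, 213, 211, 208, 214, 215, 197, 177, 211, 232, 235, 234, 235, 234, 234, 233, 233, 229, 226, 206, 167, 124, 116, 118, 117, 116, 118]
24 [210, 211, 212, 213, 215, 213, 212, 184, 162, 209, 232, 235, 234, 234, 234, 235, 234, 234, 229, 224, 202, 164, 127, 121, 125, 121, 120, 116]
130 [121, 120, 120, 122, 126, 122, 105, 107, 118, 128, 131, 133, 134, 134, 135, 132, 130, 126, 118, 108, 115, 120, 122, 125, 127, 126, 127, 126]
140 [125, 123, 123, 126, 128, 120, 101, 108, 119, 129, 131, 130, 131, 133, 132, 131, 127, 124, 113, 105, 120, 127, 124, 123, 123, 123, 124, 123]
150 [128, 127, 127, 128, 127, 118, 87, 104, 120, 128, 129, 131, 129, 130, 129, 128, 125, 122, 114, 108, 119, 125, 123, 124, 126, 125, 125, 126]
156 [120, 119, 119, 120, 122, 117, 98, 108, 121, 126, 129, 128, 129, 129, 128, 126, 123, 118, 114, 115, 122, 123, 122, 122, 121, 122, 124, 125]
col335 [130, 129, 129, 130, 130, 130, 129, 129, 130, 128, 127, 117, 109, 117, 124, 124, 123, 121, 121, 124]
lug row70 [94, 88, 92, 112, 130, 163, 128, 171, 220, 233, 236, 235, 235, 235, 235, 235, 233, 231, 225, 200, 168, 127, 120, 126, 117, 87, 95]
housing [(230, [34, 113]), (260, [35, 111]), (290, [35, 114]), (320, [35, 114])] mouth edge cols [(45, 326), (60, 326), (78, 326), (95, 326), (110, 325)]
```

```bash
python3 - <<'E'
from h import *
d=np.load("w1.npz")
u=lambda a,b,z:(ray(d,(a,b),z)*1000)
for n,a,b,z in [("L back",330.6,10,.07),("L front",342.8,10,.07),("R back",329.3,150,.07),("R front",340.7,150,.07),("Rtip",335,161.3,.07),("lug back",332.4,70,.146),("lug front",344.3,70,.146),("mouth",326.7,78,.104),("mouthside L",326,35,.054),("mouthside R",326,122,.054),("back L",206,35,.054),("back R",206,122,.054)]: print(n,u(a,b,z).round(1))
for p,q in(((330.6,10),(329.3,150)),((342.8,10),(340.7,150))):
    f=u(*p,.07)-u(*q,.07); print(np.degrees(np.arctan2(-f[0],f[1])))
f=u(326.7,45,.08)-u(326.2,110,.08); print(np.degrees(np.arctan2(-f[0],f[1])))
E
```

```text
L back [532.4  87.3  70. ]
L front [545.7  85.4  70. ]
R back [510.1 -64.7  70. ]
R front [524.  -66.7  70. ]
Rtip [515.2 -79.5  70. ]
lug back [523.1  18.  146. ]
lug front [534.1  16.4 146. ]
mouth [517.7  15.2 104. ]
mouthside L [524.4  66.2  54. ]
mouthside R [510.8 -31.6  54. ]
back L [385.8  86.   54. ]
back R [362.7 -10.6  54. ]
-8.316268891433765
-8.118630625457923
-8.381953936538736
```

apply_moves --plan '[-23,21,0,0,0,0,10,-22,21,-20,0,0,0,10,0,0,-40,0,0,0,10,0,0,-40,0,0,0,10,0,0,-40,0,0,0,10,0,0,-35,0,0,0,10,0,0,-20,0,0,0,10,0,0,-10,0,0,0,10,0,0,0,0,0,0,10,0,0,0,0,0,0,10]'

```text
time_s: 6.25
eef_pos: [0.4551, -0.0496, 0.0965]
ee_rot: [0.001, 0.754, 0.657, 0.001]
force: [-0.1, -1.1, -2.3]
gripper_width: 0.022
finger_force: 59.9
```

```bash
python3 - <<'E'
from h import *
pose(); d=save("wrist","w2.png",(160,0,480,300),2.5); t=save("top","t3.png",(280,150,380,250),1)
E
```

```text
t 6.25 p [455.1 -49.6  96.5] yaw -7.89 [8.000e-04 7.541e-01 6.568e-01 6.000e-04] F [-0.1 -1.1 -2.3] T [-0.05 -0.06 -0.01] w 0.022 59.91751670837402
```

View pics/w2.png

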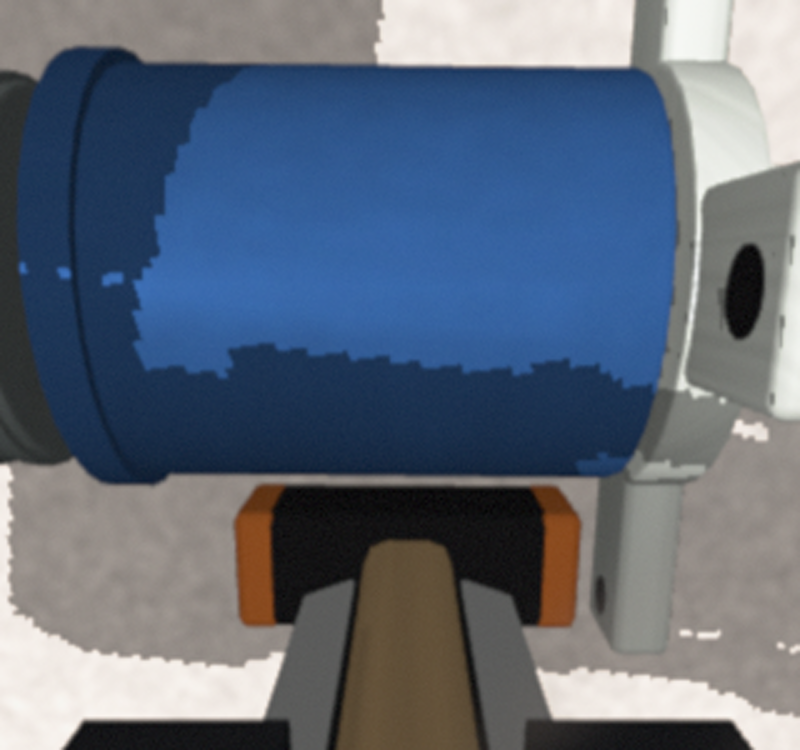

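The mallet head is level with the right ear, with its front face at crop column 578 and the ear's back at 597, so the gap is about 5–10 mm. It is clear of the housing. I'll approach in small steps.

apply_moves --plan '[1.5,-0.2,0,0,0,0,10,1.5,-0.2,0,0,0,0,10,0,0,0,0,0,0,10]'

```text
time_s: 6.65
eef_pos: [0.4578, -0.0507, 0.096]
ee_rot: [0.001, 0.755, 0.656, 0.0]
force: [-0.1, 0.1, -3.1]
gripper_width: 0.0217
finger_force: 59.9
```

apply_moves --plan '[1,-0.15,0,0,0,0,10,1,-0.15,0,0,0,0,10,0,0,0,0,0,0,10]'

```text
time_s: 6.95
eef_pos: [0.4593, -0.0509, 0.0955]
ee_rot: [0.0, 0.754, 0.656, 0.0]
force: [0.4, -0.6, -1.8]
gripper_width: 0.0219
finger_force: 59.9
```

apply_moves --plan '[1,-0.15,0,0,0,0,10,1,-0.15,0,0,0,0,10,0,0,0,0,0,0,10]'

```text
time_s: 7.25
eef_pos: [0.4614, -0.0511, 0.0955]
ee_rot: [0.0, 0.754, 0.656, 0.0]
force: [-0.0, 0.6, -2.9]
gripper_width: 0.0222
finger_force: 59.9
```

apply_moves --plan '[1,-0.15,0,0,0,0,10,1,-0.15,0,0,0,0,10,0,0,0,0,0,0,10]'

```text
time_s: 7.55
eef_pos: [0.4634, -0.0514, 0.0955]
ee_rot: [0.0, 0.754, 0.656, 0.0]
force: [-0.1, -1.0, -1.9]
gripper_width: 0.0221
finger_force: 59.9
```

apply_moves --plan '[1,-0.15,0,0,0,0,10,0,0,0,0,0,0,10]'

```text
time_s: 7.75
eef_pos: [0.4643, -0.0515, 0.0955]
ee_rot: [0.0, 0.754, 0.656, 0.0]
force: [0.3, 0.0, -2.7]
gripper_width: 0.0216
finger_force: 59.9
```

apply_moves --plan '[1,-0.15,0,0,0,0,10,0,0,0,0,0,0,10]'

```text
time_s: 7.95
eef_pos: [0.4653, -0.0517, 0.0955]
ee_rot: [0.0, 0.754, 0.656, 0.0]
force: [0.6, 0.0, -3.5]
gripper_width: 0.0219
finger_force: 59.9
```

apply_moves --plan '[1,-0.15,0,0,0,0,10,0,0,0,0,0,0,10]'

```text
time_s: 8.15
eef_pos: [0.4657, -0.0517, 0.0954]
ee_rot: [-0.0, 0.754, 0.656, -0.0]
force: [0.0, 0.2, -1.0]
gripper_width: 0.0217
finger_force: 59.9
```

apply_moves --plan '[1,-0.15,0,0,0,0,10,0,0,0,0,0,0,10]'

```text
time_s: 8.35
eef_pos: [0.4658, -0.0517, 0.0952]
ee_rot: [-0.001, 0.754, 0.656, -0.001]
force: [-3.9, -0.2, -0.8]
gripper_width: 0.0214
finger_force: 59.9
```

apply_moves --plan '[1,-0.15,0,0,0,0,10,0,0,0,0,0,0,10]'

```text
time_s: 8.55
eef_pos: [0.466, -0.0517, 0.0951]
ee_rot: [-0.002, 0.754, 0.656, -0.001]
force: [-5.4, -0.2, 0.9]
gripper_width: 0.022
finger_force: 59.9
```

Contact came at x = 465.7, as predicted. The arm's stiffness is about 2.5 N/mm. I'll press on gently.

apply_moves --plan '[1,-0.15,0,0,0,0,10,0,0,0,0,0,0,10]'

```text
time_s: 8.75
eef_pos: [0.4661, -0.0517, 0.095]
ee_rot: [-0.002, 0.754, 0.656, -0.002]
force: [-7.1, 1.1, 0.8]
gripper_width: 0.0216
finger_force: 59.9
```

apply_moves --plan '[1,-0.15,0,0,0,0,10,0,0,0,0,0,0,10]'

```text
time_s: 8.95
eef_pos: [0.4662, -0.0517, 0.0948]
ee_rot: [-0.003, 0.754, 0.657, -0.003]
force: [-8.1, 0.9, 2.3]
gripper_width: 0.0217
finger_force: 59.9
```

apply_moves --plan '[1,-0.15,0,0,0,0,10,0,0,0,0,0,0,10]'

```text
time_s: 9.15
eef_pos: [0.4667, -0.0518, 0.0948]
ee_rot: [-0.003, 0.754, 0.657, -0.003]
force: [-7.5, 0.7, 1.6]
gripper_width: 0.0216
finger_force: 59.9
```

apply_moves --plan '[1,-0.15,0,0,0,0,10,1,-0.15,0,0,0,0,10,0,0,0,0,0,0,10]'

```text
time_s: 9.45
eef_pos: [0.4678, -0.0519, 0.0945]
ee_rot: [-0.004, 0.754, 0.657, -0.004]
force: [-10.5, 1.4, 2.3]
gripper_width: 0.0216
finger_force: 59.9
```

apply_moves --plan '[1,-0.15,0,0,0,0,10,0,0,0,0,0,0,10]'

```text
time_s: 9.65
eef_pos: [0.4685, -0.052, 0.0945]
ee_rot: [-0.004, 0.754, 0.657, -0.004]
force: [-10.3, -0.4, 2.6]
gripper_width: 0.0214
finger_force: 59.9
```

apply_moves --plan '[1,-0.15,0,0,0,0,10,1,-0.15,0,0,0,0,10,0,0,0,0,0,0,10]'

```text
time_s: 9.95
eef_pos: [0.4703, -0.052, 0.0945]
ee_rot: [-0.005, 0.754, 0.657, -0.004]
force: [-10.7, 1.0, 3.5]
gripper_width: 0.0216
finger_force: 59.9
```

```bash
cat >> h.py <<'E'
def line(im,r0,r1,c0,c1):
    g=im.astype(float).mean(2); return g[r0:r1,c0:c1]
E
python3 - <<'E'
from h import *
pose(); d=save("wrist","w3.png",(160,0,480,300),2.5)
E
```

```text
t 9.95 p [470.3 -52.   94.5] yaw -7.89 [-0.0048  0.7541  0.6568 -0.0037] F [-10.7   1.    3.5] T [0.36 2.06 0.14] w 0.0216 59.92690622806549
```

View pics/w3.png

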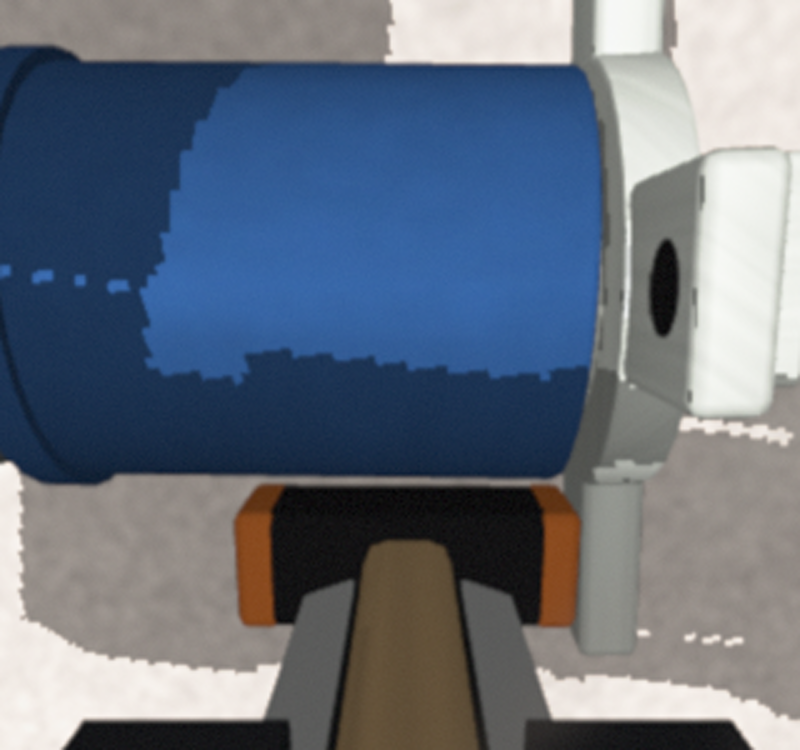

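The mallet is touching the right ear, which has advanced about 4 mm at 10–11 N. Now over to the left ear.

apply_moves --plan '[-12,1.7,0,0,0,0,10,-8,1.2,5,0,0,0,10,0,0,40,0,0,0,10,0,0,40,0,0,0,10,5.4,38.5,0,0,0,0,10,5.4,38.5,0,0,0,0,10,5.4,38.5,0,0,0,0,10,5.4,38.4,0,0,0,0,10,0,0,0,0,0,0,10,0,0,-40,0,0,0,10,0,0,-30,0,0,0,10,0,0,-15,0,0,0,10,0,0,0,0,0,0,10,0,0,0,0,0,0,10]'

```text
time_s: 11.4
eef_pos: [0.4787, 0.1031, 0.0962]
ee_rot: [0.001, 0.755, 0.656, 0.001]
force: [0.2, -0.1, -2.7]
gripper_width: 0.0217
finger_force: 59.9
```

```bash
python3 - <<'E'
from h import *
pose()
E
```

```text
t 11.4 p [478.7 103.1  96.2] yaw -7.98 [7.000e-04 7.546e-01 6.562e-01 8.000e-04] F [ 0.2 -0.1 -2.7] T [-0.05 -0.05  0.03] w 0.0217 59.917457699775696
```

apply_moves --plan '[2,-0.3,0,0,0,0,10,2,-0.3,0,0,0,0,10,2,-0.3,0,0,0,0,10,1,-0.15,0,0,0,0,10,0,0,0,0,0,0,10]'

```text
time_s: 11.9
eef_pos: [0.4851, 0.1024, 0.0957]
ee_rot: [0.0, 0.754, 0.656, 0.0]
force: [0.2, -0.9, -2.5]
gripper_width: 0.0216
finger_force: 59.9
```

apply_moves --plan '[1,-0.15,0,0,0,0,10,1,-0.15,0,0,0,0,10,0,0,0,0,0,0,10]'

```text
time_s: 12.2
eef_pos: [0.4861, 0.1022, 0.0953]
ee_rot: [-0.0, 0.754, 0.656, -0.0]
force: [-0.8, 0.9, -2.1]
gripper_width: 0.0218
finger_force: 59.9
```

apply_moves --plan '[1,-0.15,0,0,0,0,10,1,-0.15,0,0,0,0,10,0,0,0,0,0,0,10]'

```text
time_s: 12.5
eef_pos: [0.4865, 0.1021, 0.0951]
ee_rot: [-0.002, 0.754, 0.656, -0.002]
force: [-5.5, 1.0, 1.4]
gripper_width: 0.0214
finger_force: 59.9
```

apply_moves --plan '[1,-0.15,0,0,0,0,10,0,0,0,0,0,0,10]'

```text
time_s: 12.7
eef_pos: [0.4869, 0.1021, 0.095]
ee_rot: [-0.002, 0.754, 0.656, -0.002]
force: [-6.2, 1.3, 0.2]
gripper_width: 0.0217
finger_force: 59.9
```

apply_moves --plan '[1,-0.15,0,0,0,0,10,1,-0.15,0,0,0,0,10,0,0,0,0,0,0,10]'

```text
time_s: 13.0
eef_pos: [0.4885, 0.1018, 0.095]
ee_rot: [-0.002, 0.754, 0.656, -0.002]
force: [-5.2, 1.4, 1.0]
gripper_width: 0.0216
finger_force: 59.9
```

apply_moves --plan '[1,-0.15,0,0,0,0,10,1,-0.15,0,0,0,0,10,0,0,0,0,0,0,10]'

```text
time_s: 13.3
eef_pos: [0.4902, 0.1015, 0.0949]
ee_rot: [-0.002, 0.754, 0.656, -0.003]
force: [-7.6, 0.6, 0.8]
gripper_width: 0.022
finger_force: 59.9
```

apply_moves --plan '[1,-0.15,0,0,0,0,10,1,-0.15,0,0,0,0,10,0,0,0,0,0,0,10]'

```text
time_s: 13.6
eef_pos: [0.4915, 0.1012, 0.0948]
ee_rot: [-0.003, 0.755, 0.656, -0.003]
force: [-7.1, 1.2, 2.3]
gripper_width: 0.022
finger_force: 59.9
```

apply_moves --plan '[1,-0.15,0,0,0,0,10,1,-0.15,0,0,0,0,10,0,0,0,0,0,0,10]'

```text
time_s: 13.9
eef_pos: [0.4928, 0.1009, 0.0946]
ee_rot: [-0.004, 0.755, 0.656, -0.004]
force: [-8.9, 2.5, 2.1]
gripper_width: 0.0219
finger_force: 59.9
```

The left ear advanced about 6 mm at 9 N or less. Back to the right ear.

apply_moves --plan '[-12,1.7,0,0,0,0,10,-8,1.2,5,0,0,0,10,0,0,40,0,0,0,10,0,0,40,0,0,0,10,-5.4,-38.5,0,0,0,0,10,-5.4,-38.5,0,0,0,0,10,-5.4,-38.5,0,0,0,0,10,-5.4,-38.4,0,0,0,0,10,0,0,0,0,0,0,10,0,0,-40,0,0,0,10,0,0,-30,0,0,0,10,0,0,-15,0,0,0,10,2,-0.3,0,0,0,0,10,2,-0.3,0,0,0,0,10,2,-0.3,0,0,0,0,10,1,-0.15,0,0,0,0,10,1,-0.15,0,0,0,0,10,0,0,0,0,0,0,10]'

```text
time_s: 15.7
eef_pos: [0.4647, -0.0518, 0.096]
ee_rot: [0.001, 0.754, 0.656, 0.0]
force: [0.4, 0.1, -2.2]
gripper_width: 0.0216
finger_force: 59.9
```

apply_moves --plan '[1,-0.15,0,0,0,0,10,1,-0.15,0,0,0,0,10,0,0,0,0,0,0,10]'

```text
time_s: 16.0
eef_pos: [0.4664, -0.0521, 0.0955]
ee_rot: [0.0, 0.754, 0.656, 0.0]
force: [-0.1, 1.2, -2.8]
gripper_width: 0.0214
finger_force: 59.9
```

apply_moves --plan '[1,-0.15,0,0,0,0,10,1,-0.15,0,0,0,0,10,0,0,0,0,0,0,10]'

```text
time_s: 16.3
eef_pos: [0.4682, -0.0523, 0.0954]
ee_rot: [-0.0, 0.754, 0.656, -0.0]
force: [-0.1, 0.3, -2.3]
gripper_width: 0.0216
finger_force: 59.9
```

apply_moves --plan '[1,-0.15,0,0,0,0,10,1,-0.15,0,0,0,0,10,0,0,0,0,0,0,10]'

```text
time_s: 16.6
eef_pos: [0.4686, -0.0523, 0.0952]
ee_rot: [-0.001, 0.754, 0.656, -0.001]
force: [-4.9, 0.0, -0.2]
gripper_width: 0.0217
finger_force: 59.9
```

apply_moves --plan '[1,-0.15,0,0,0,0,10,1,-0.15,0,0,0,0,10,1,-0.15,0,0,0,0,10,0,0,0,0,0,0,10]'

```text
time_s: 17.0
eef_pos: [0.4697, -0.0525, 0.0949]
ee_rot: [-0.003, 0.754, 0.656, -0.002]
force: [-8.3, 0.3, -0.1]
gripper_width: 0.0216
finger_force: 59.9
```

apply_moves --plan '[1,-0.15,0,0,0,0,10,1,-0.15,0,0,0,0,10,0,0,0,0,0,0,10]'

```text
time_s: 17.3
eef_pos: [0.4707, -0.0526, 0.0947]
ee_rot: [-0.003, 0.754, 0.657, -0.003]
force: [-8.6, 1.1, 1.4]
gripper_width: 0.0218
finger_force: 59.9
```

apply_moves --plan '[1,-0.15,0,0,0,0,10,1,-0.15,0,0,0,0,10,0,0,0,0,0,0,10]'

```text
time_s: 17.6
eef_pos: [0.473, -0.0527, 0.0945]
ee_rot: [-0.003, 0.754, 0.657, -0.003]
force: [-7.3, 1.4, -0.6]
gripper_width: 0.0215
finger_force: 59.9
```

apply_moves --plan '[1,-0.15,0,0,0,0,10,1,-0.15,0,0,0,0,10,0,0,0,0,0,0,10]'

```text
time_s: 17.9
eef_pos: [0.4746, -0.0527, 0.0945]
ee_rot: [-0.004, 0.754, 0.657, -0.003]
force: [-8.2, 1.3, 1.0]
gripper_width: 0.022
finger_force: 59.9
```

The right ear advanced about 5.5 mm, skew is about 0.043 rad, and the centre is about 6.5–8 mm out. Left ear next.

apply_moves --plan '[-12,1.7,0,0,0,0,10,-8,1.2,5,0,0,0,10,0,0,40,0,0,0,10,0,0,40,0,0,0,10,5.4,38.5,0,0,0,0,10,5.4,38.5,0,0,0,0,10,5.4,38.5,0,0,0,0,10,5.4,38.4,0,0,0,0,10,0,0,0,0,0,0,10,0,0,-40,0,0,0,10,0,0,-30,0,0,0,10,0,0,-15,0,0,0,10,2,-0.3,0,0,0,0,10,2,-0.3,0,0,0,0,10,2,-0.3,0,0,0,0,10,0,0,0,0,0,0,10]'

```text
time_s: 19.5
eef_pos: [0.4883, 0.1018, 0.0968]
ee_rot: [0.001, 0.755, 0.656, 0.001]
force: [-0.2, 0.5, -3.1]
gripper_width: 0.022
finger_force: 59.9
```

apply_moves --plan '[1,-0.15,0,0,0,0,10,1,-0.15,0,0,0,0,10,0,0,0,0,0,0,10]'

```text
time_s: 19.8
eef_pos: [0.4889, 0.1017, 0.0957]
ee_rot: [0.0, 0.754, 0.656, 0.0]
force: [0.9, 0.3, -3.3]
gripper_width: 0.0221
finger_force: 59.9
```

apply_moves --plan '[1,-0.15,0,0,0,0,10,1,-0.15,0,0,0,0,10,0,0,0,0,0,0,10]'

```text
time_s: 20.1
eef_pos: [0.4893, 0.1015, 0.0952]
ee_rot: [-0.001, 0.754, 0.656, -0.001]
force: [-3.9, 0.8, -1.4]
gripper_width: 0.0217
finger_force: 59.9
```

apply_moves --plan '[1,-0.15,0,0,0,0,10,1,-0.15,0,0,0,0,10,0,0,0,0,0,0,10]'

```text
time_s: 20.4
eef_pos: [0.4908, 0.1011, 0.0951]
ee_rot: [-0.001, 0.754, 0.656, -0.001]
force: [-5.5, 0.5, -0.4]
gripper_width: 0.0217
finger_force: 59.9
```

apply_moves --plan '[1,-0.15,0,0,0,0,10,1,-0.15,0,0,0,0,10,0,0,0,0,0,0,10]'

```text
time_s: 20.7
eef_pos: [0.4959, 0.1006, 0.0956]
ee_rot: [0.001, 0.754, 0.656, 0.001]
force: [-0.1, -0.4, -2.9]
gripper_width: 0.0219
finger_force: 59.9
```

apply_moves --plan '[1,-0.15,0,0,0,0,10,1,-0.15,0,0,0,0,10,0,0,0,0,0,0,10]'

```text
time_s: 21.0
eef_pos: [0.497, 0.1003, 0.0955]
ee_rot: [0.0, 0.754, 0.656, 0.0]
force: [-1.0, 0.5, -1.0]
gripper_width: 0.0216
finger_force: 59.9
```

apply_moves --plan '[1,-0.15,0,0,0,0,10,1,-0.15,0,0,0,0,10,0,0,0,0,0,0,10]'

```text
time_s: 21.3
eef_pos: [0.4988, 0.1, 0.0954]
ee_rot: [0.0, 0.754, 0.656, -0.0]
force: [-1.4, -0.4, -2.5]
gripper_width: 0.0219
finger_force: 59.9
```

The seal has let go: the cover now slides at about 1 N, with the centre roughly 10–12 mm out of its 22 mm engagement. Returning the mallet to the mat.

apply_moves --plan '[-12,1.7,0,0,0,0,10,-8,1.2,5,0,0,0,10,0,0,40,0,0,0,10,-5.4,46,0,0,0,0,10,-5.4,46,0,0,0,0,10,-5.4,46,0,0,0,0,10,-5.4,46,0,0,0,0,10,-5.4,46,0,0,0,0,10,0,0,-25,0,0,0,10,0,0,-25,0,0,0,10,0,0,-15,0,0,0,10,0,0,-8,0,0,0,10,0,0,-3,0,0,0,10,0,0,-2,0,0,0,10,0,0,-2,0,0,0,10,0,0,0,0,0,0,10]'

```text
time_s: 22.9
eef_pos: [0.4526, 0.3334, 0.0618]
ee_rot: [0.0, 0.755, 0.656, 0.001]
force: [-0.7, -0.4, 1.0]
gripper_width: 0.0215
finger_force: 59.9
```

```bash
python3 - <<'E'
from h import *
pose()
E
```

```text
t 22.9 p [452.6 333.4  61.8] yaw -7.97 [2.000e-04 7.545e-01 6.562e-01 1.200e-03] F [-0.7 -0.4  1. ] T [-0.09  0.18  0.01] w 0.0215 59.91688013076782
```

apply_moves --plan '[0,0,0,0,0,0,24,0,0,0,0,0,0,30,0,0,0,0,0,0,40,0,0,0,0,0,0,55,0,0,30,0,0,0,60,0,0,45,0,0,0,60,0,0,48,0,0,0,60,0,0,48,0,0,0,60,0,0,48,0,0,0,60,5,-42,20,0,0,0,60,5,-45,0,0,0,0,60,5,-45,0,0,0,0,60,5,-45,0,0,0,0,60,5,-45,0,0,0,0,60,5,-45,0,0,0,0,60,5,-45,0,0,0,0,60,5,-45,0,0,0,0,60,5,-45,0,0,0,0,60,3,-20,0,0,0,0,60,0,0,0,0,0,0,60]'

```text
time_s: 24.9
eef_pos: [0.5, -0.0918, 0.299]
ee_rot: [0.0, 0.756, 0.655, -0.0]
force: [0.0, 0.4, -0.7]
gripper_width: 0.0601
finger_force: 0.0
```

```bash
python3 - <<'E'
from h import *
pose(); d=save("wrist","w4.png"); np.savez("w4.npz",**d)
t=imaging.get_image("top"); np.savez("top4.npz",**t)
a=cv2.resize(d["pixels"][0:200,200:440],None,fx=2.5,fy=2.5); b=cv2.resize(t["pixels"][190:250,225:295],None,fx=2.8,fy=2.8)
c=np.zeros((500,798,3),np.uint8); c[:,:600]=a; c[:b.shape[0],600:600+b.shape[1]]=b; cv2.imwrite("pics/c4.png",c[:,:,::-1])
g=d["pixels"].astype(float).mean(2)
for r in (3,10,18,130,140,150): print(r,g[r,330:365].round(0).astype(int).tolist())
E
```

```text
t 24.9 p [500.  -91.8 299. ] yaw -8.2 [ 2.000e-04  7.559e-01  6.547e-01 -4.000e-04] F [ 0.   0.4 -0.7] T [-0.   -0.06  0.03] w 0.0601 0.0
3 [201, 202, 204, 205, 205, 207, 194, 145, 127, 186, 218, 227, 227, 227, 227, 227, 227, 226, 225, 220, 209, 177, 148, 173, 188, 194, 200, 207, 209, 210, 209, 206, 205, 204, 204]
10 [205, 204, 203, 203, 202, 200, 192, 157, 154, 198, 224, 227, 228, 227, 227, 227, 227, 227, 223, 217, 198, 163, 120, 113, 114, 114, 113, 115, 115, 113, 115, 116, 117, 116, 118]
18 [212, 209, 208, 205, 201, 200, 185, 147, 178, 215, 227, 227, 228, 228, 227, 227, 226, 224, 221, 213, 181, 141, 121, 119, 122, 120, 120, 119, 119, 116, 114, 111, 110, 114, 125]
130 [109, 95, 95, 108, 120, 126, 127, 127, 126, 128, 125, 122, 121, 114, 107, 106, 115, 119, 119, 120, 122, 120, 121, 121, 121, 121, 118, 115, 113, 113, 118, 119, 120, 120, 118]
140 [108, 89, 100, 114, 121, 125, 125, 126, 125, 128, 122, 122, 118, 107, 99, 112, 119, 118, 119, 119, 119, 117, 116, 115, 114, 113, 114, 114, 116, 117, 117, 120, 121, 121, 121]
150 [79, 87, 106, 118, 122, 123, 123, 122, 123, 124, 121, 118, 112, 106, 115, 120, 119, 117, 119, 120, 119, 118, 116, 118, 121, 120, 121, 121, 122, 120, 117, 116, 114, 115, 118]
```

View pics/c4.png

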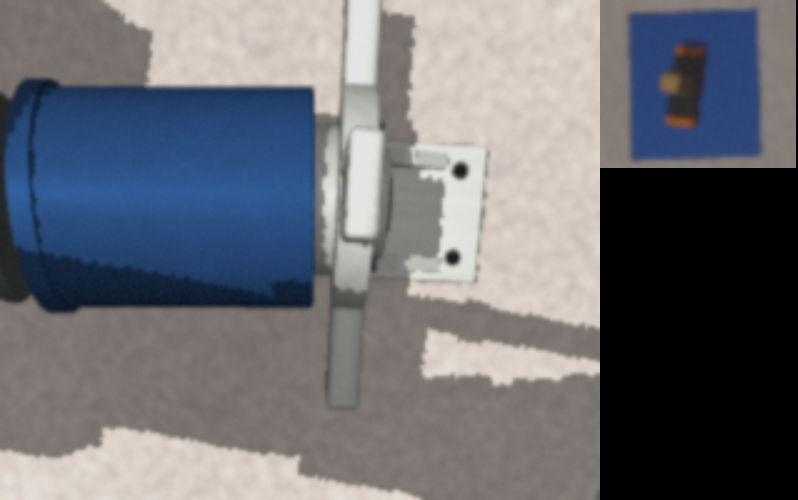

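The mallet stands on the mat. The cover is out, with its left ear leading. Lug top at about crop (347–380, 130–238), i.e. wrist pixels (339–352, 52–95). I'll measure its skew and the lug position.

```bash
python3 - <<'E'
from h import *
d=np.load("w4.npz"); g=d["pixels"].astype(float).mean(2)
u=lambda a,b,z:(ray(d,(a,b),z)*1000)
print("lug r60",g[60,328:362].round().astype(int).tolist()); print("lug r85",g[85,328:362].round().astype(int).tolist())
print("lug c346",g[45:100,346].round().astype(int).tolist())
for p,q in(((338.7,10),(331.7,150)),((351,10),(342.5,150)),((338.7,3),(332.3,140)),((351.3,3),(343.2,140))):
    f=u(*p,.07)-u(*q,.07); print(np.degrees(np.arctan2(-f[0],f[1])),u(*p,.07).round(1),u(*q,.07).round(1))
b=d["pixels"].astype(float); b=b[:,:,2]-b[:,:,0]; print([int(np.flatnonzero(b[r,:360]>40)[-1]) for r in(45,60,78,95)], u(325.5,78,.104))
for n,a,b_ in [("lugBL",339,52),("lugFL",352.5,51),("lugBR",337.5,95),("lugFR",350.5,95)]: print(n,u(a,b_,.146).round(1))
E
```

```text
lug r60 [114, 133, 175, 190, 190, 191, 181, 143, 122, 141, 125, 147, 198, 224, 227, 227, 228, 228, 228, 227, 228, 227, 224, 206, 174, 131, 106, 105, 113, 114, 115, 116, 118, 119]
lug r85 [135, 187, 208, 209, 211, 197, 156, 133, 123, 106, 138, 200, 225, 228, 228, 227, 229, 228, 226, 222, 219, 210, 189, 156, 118, 112, 104, 78, 97, 123, 129, 127, 127, 127]
lug c346 [184, 186, 187, 191, 188, 178, 184, 204, 224, 228, 228, 228, 228, 228, 227, 228, 228, 227, 227, 228, 228, 228, 228, 228, 228, 228, 228, 229, 227, 228, 229, 228, 227, 226, 228, 228, 228, 227, 226, 226, 226, 226, 226, 226, 223, 222, 222, 223, 211, 178, 129, 88, 103, 138, 176]
-10.669625501441617 [543.1  86.1  70. ] [514.7 -64.6  70. ]
-10.7837170346012 [556.5  84.2  70. ] [527.8 -66.5  70. ]
-10.474774176652 [544.   92.9  70. ] [517.1 -52.8  70. ]
-10.687346265864697 [557.7  91.   70. ] [530.2 -54.7  70. ]
[324, 325, 325, 324] [518.23385149  15.81292332 104.        ]
lugBL [532.9  33.  146. ]
lugFL [545.3  32.1 146. ]
lugBR [526.6  -4.3 146. ]
lugFR [538.9  -6.1 146. ]
```

Skew is 0.041 rad and the centre is about 9–10.5 mm out, so it is loose and still seated. Now to grasp the lug, with yaw turned to the cover's.

apply_moves --plan '[9,27,0,0,0,-0.08,50,9,27,0,0,0,-0.08,50,9.2,27,-10,0,0,-0.08,50,9.2,26,-25,0,0,-0.07,50,0,0,-40,0,0,0,50,0,0,-40,0,0,0,50,0,0,-35,0,0,0,50,0,0,-20,0,0,0,50,0,0,-10,0,0,0,50,0,0,-5,0,0,0,50,0,0,0,0,0,0,50,0,0,0,0,0,0,50]' --force 20

```text
time_s: 26.2
eef_pos: [0.5371, 0.0183, 0.1157]
ee_rot: [0.001, 0.768, 0.64, 0.001]
force: [0.8, 0.4, 0.5]
gripper_width: 0.0501
finger_force: 0.0
```

```bash
python3 - <<'E'
from h import *
pose(); d=save("wrist","w5.png"); np.savez("w5.npz",**d); print(P(d,[(.5364,.015,.146),(.5364-.0069,.015+.0013,.146),(.5364+.0069,.015-.0013,.146)]).round(1))
E
```

```text
t 26.2 p [537.1  18.3 115.7] yaw -10.41 [0.0009 0.7684 0.64   0.0009] F [0.8 0.4 0.5] T [-0.03 -0.05  0.01] w 0.0501 0.0
[[323.1 278.7]
 [309.  278.6]
 [337.3 278.7]]
```

View pics/w5.png

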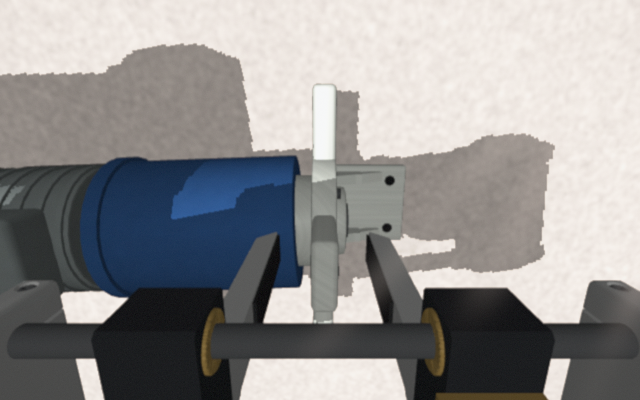

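The lug sits midway between the fingers (columns 311–337) and the ears are square to the image, so I can close.

apply_moves --plan '[0,0,0,0,0,0,30,0,0,0,0,0,0,20,0,0,0,0,0,0,8,0,0,0,0,0,0,8,0,0,0,0,0,0,8,0,0,0,0,0,0,8,0,0,0,0,0,0,8]'

```text
time_s: 26.95
eef_pos: [0.5364, 0.018, 0.1146]
ee_rot: [0.0, 0.768, 0.64, 0.0]
force: [-0.1, -0.5, 1.4]
gripper_width: 0.0138
finger_force: 20.0
```

```bash
python3 - <<'E'
from h import *
pose()
E
```

```text
t 26.95 p [536.4  18.  114.6] yaw -10.43 [2.000e-04 7.685e-01 6.399e-01 1.000e-04] F [-0.1 -0.5  1.4] T [-0.06 -0.1  -0.02] w 0.0138 19.99844491481781
```

apply_moves --plan '[2,-0.3,0,0,0,0.05,8,2,-0.3,0,0,0,0.05,8,2,-0.3,0,0,0,0.05,8,0,0,0,0,0,0,8]'

```text
time_s: 27.35
eef_pos: [0.5421, 0.0171, 0.1146]
ee_rot: [-0.0, 0.762, 0.648, -0.0]
force: [-2.4, 0.4, 4.2]
gripper_width: 0.0136
finger_force: 20.0
```

apply_moves --plan '[3,-0.4,0,0,0,0.05,8,3,-0.4,0,0,0,0.05,8,3,-0.5,0,0,0,0,8,0,0,0,0,0,0,8]'

```text
time_s: 27.75
eef_pos: [0.5519, 0.0159, 0.1146]
ee_rot: [0.0, 0.757, 0.653, 0.0]
force: [-1.6, 0.6, 4.8]
gripper_width: 0.0136
finger_force: 20.0
```

apply_moves --plan '[5,-0.7,0,0,0,0,8,5,-0.7,0,0,0,0,8,5,-0.7,0,0,0,0,8,5,-0.7,0,0,0,0,8,6,-0.9,0,0,0,0,8,6,-0.9,0,0,0,0,8,6,-0.9,0,0,0,0,8,6,-0.9,0,0,0,0,8,6,-0.9,0,0,0,0,8,6,-0.9,0,0,0,0,8,6,-0.9,0,0,0,0,8,6,-0.9,0,0,0,0,8,4,-0.6,0,0,0,0,8,2,-0.3,0,0,0,0,8,0,0,0,0,0,0,8,0,0,0,0,0,0,8]'

```text
time_s: 29.35
eef_pos: [0.6257, 0.0049, 0.1146]
ee_rot: [0.0, 0.757, 0.653, 0.0]
force: [-1.3, -0.9, 4.2]
gripper_width: 0.014
finger_force: 20.0
```

```bash
python3 - <<'E'
from h import *
pose()
E
```

```text
t 29.35 p [625.7   4.9 114.6] yaw -8.43 [3.000e-04 7.572e-01 6.532e-01 3.000e-04] F [-1.3 -0.9  4.2] T [ 0.01  0.53 -0.02] w 0.014 20.00258445739746
```

apply_moves --plan '[0,0,0,0,0,0,18,0,0,0,0,0,0,30,0,0,0,0,0,0,45,0,0,0,0,0,0,50,0,0,20,0,0,0,50,0,0,35,0,0,0,50,0,0,40,0,0,0,50,0,0,40,0,0,0,50,0,0,40,0,0,0,50,-10,-40,10,0,0,0,50,-10,-40,0,0,0,0,50,-10,-40,0,0,0,0,50,0,0,0,0,0,0,50,0,0,0,0,0,0,50]'

```text
time_s: 30.75
eef_pos: [0.5951, -0.1156, 0.2994]
ee_rot: [-0.0, 0.758, 0.652, 0.0]
force: [-0.4, 0.1, -0.7]
gripper_width: 0.0499
finger_force: 0.0
```

```bash
python3 - <<'E'
from h import *
pose(); d=imaging.get_image("wrist"); g=d["pixels"].astype(float).mean(2)
# predicted lug top & ear corners if standing: centre of lug 
px=np.array([.9895,-.1444,0]);py=np.array([.1444,.9895,0]); L=np.array([.6257,.0049,0])
X=[L+a*px+b*py+[0,0,z] for a,b,z in((-.007,-.02,.146),(.007,-.02,.146),(-.007,.02,.146),(.007,.02,.146),(-.008,-.098,.07),(.008,-.098,.07),(-.008,-.08,.07),(.008,-.08,.07))]
p=P(d,X).round(1); print(p.tolist())
for i in (0,1):
    r=int((p[0,1]+p[2,1])/2) if i==0 else int(p[4:,1].mean()); c=int(p[0 if i==0 else 4,0])
    print(r,c-12,g[r,c-12:c+28].round().astype(int).tolist())
E
```

```text
t 30.75 p [ 595.1 -115.6  299.4] yaw -8.55 [-2.000e-04  7.578e-01  6.524e-01  4.000e-04] F [-0.4  0.1 -0.7] T [-0.06 -0.07 -0.01] w 0.0499 0.0
[[328.7, 80.5], [343.5, 80.4], [328.7, 34.0], [344.0, 33.9], [326.8, 152.9], [339.8, 152.9], [326.7, 138.1], [339.9, 138.0]]
57 316 [196, 197, 194, 192, 191, 191, 191, 192, 192, 182, 156, 146, 120, 166, 208, 222, 222, 222, 221, 222, 222, 222, 221, 217, 208, 182, 150, 112, 107, 113, 109, 91, 79, 79, 78, 81, 81, 82, 82, 84]
145 314 [117, 114, 111, 110, 108, 110, 110, 110, 111, 110, 111, 105, 85, 95, 108, 114, 118, 118, 117, 119, 119, 116, 114, 111, 103, 99, 108, 112, 115, 113, 111, 112, 111, 111, 111, 111, 111, 113, 115, 116]
```

The lug and ear edges are where an upright cover would show them. Handing in.

```bash
python3 -c "
from plant import order
print(order.hand_in())"
```

```text
the job is handed in; nothing more can be done
None
```

The job is handed in at 31 s of the 72 s allowed: the cover came loose in four alternating taps of about 11 N at most, reaching about 0.05 rad crooked; the mallet is back on the blue mat, and the cover stands upright on the bench about 78 mm clear of the pump's mouth.

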